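# Restock the tool store rack in pocket order

## Task

Move the four toolholders from the blue delivery carrier into the yellow store rack in the same order, counting from the red end of each rack: the tool in the pocket next to the carrier's red end goes into the pocket next to the store rack's red end, and so on down the row. Keep each tool upright, lower it gently into its pocket until its flange sits fully home on the pocket's rim, and let go.

Things in the scene. Friction and masses are not known exactly. Their poses are not given: they have to be found in the camera images.
- face_mill: Face mill: blue head 50 dia, z 48 to 80, brass-coloured inserts round its top edge, on a neck 34 dia; height 83 (mm). Below: flange 44 dia, z 20 to 38; shank 20 long tapering 30 to 22 dia, its tip chamfered. Origin: centre of the shank's lower end, z up. Grip the part above the flange, about z 61. 0.35 to 0.6 kg; yaw free.
- drill_chuck: Drill chuck: black cylinder 36 dia, z 38 to 72, then a dark cone and a steel drill 9 dia; height 93 (mm). Below: flange 44 dia, z 20 to 38; shank 20 long tapering 30 to 22 dia, its tip chamfered. Origin: centre of the shank's lower end, z up. Grip the part above the flange, about z 61. 0.35 to 0.6 kg; yaw free.
- collet_chuck: Collet chuck: brass-coloured notched nut 36 dia, z 48 to 74, on a neck 32 dia, with a dark end mill 10 dia; height 92 (mm). Below: flange 44 dia, z 20 to 38; shank 20 long tapering 30 to 22 dia, its tip chamfered. Origin: centre of the shank's lower end, z up. Grip the part above the flange, about z 61. 0.35 to 0.6 kg; yaw free.
- probe: Touch probe: white cylinder 40 dia, z 38 to 70, then a grey cone, thin stylus and red ball; height 92 (mm). Below: flange 44 dia, z 20 to 38; shank 20 long tapering 30 to 22 dia, its tip chamfered. Origin: centre of the shank's lower end, z up. Grip the part above the flange, about z 61. 0.35 to 0.6 kg; yaw free.
- carrier: Blue rack holding the four tools at the start, in any order. 92 mm wide, fixed. Origin on the bench under the row's middle, z up. Pocket 1 (at the red end plate) to 4 at x 0, y +120, +40, -40, -120 mm; mouths 60 mm up, 35 bore, 54 outside. Red end plate at y +168, 64 mm tall; low tray beyond the other end. A seated tool rests by its flange on the mouth, its origin 40 mm above the rack's.
- store_rack: Yellow rack with four empty black pockets. 92 mm wide, fixed. Origin on the bench under the row's middle, z up. Pocket 1 (at the red end plate) to 4 at x 0, y -120, -40, +40, +120 mm; mouths 60 mm up, 35 bore, 54 outside. Red end plate at y -168, 64 mm tall; low tray beyond the other end. A seated tool's origin is 40 mm above the rack's, with 2.5 mm play sideways.
- sleeve_face_mill: The black plastic pocket of the blue carrier in which the face mill stands at the start; it stays fixed there and so records that tool's place in the row (its colour means nothing more). Origin on the bench on its axis, mouth 60 mm above.
- sleeve_drill_chuck: The grey plastic pocket of the blue carrier in which the drill chuck stands at the start; it stays fixed there and so records that tool's place in the row (its colour means nothing more). Origin on the bench on its axis, mouth 60 mm above.
- sleeve_collet_chuck: The green plastic pocket of the blue carrier in which the collet chuck stands at the start; it stays fixed there and so records that tool's place in the row (its colour means nothing more). Origin on the bench on its axis, mouth 60 mm above.
- sleeve_probe: The orange plastic pocket of the blue carrier in which the probe stands at the start; it stays fixed there and so records that tool's place in the row (its colour means nothing more). Origin on the bench on its axis, mouth 60 mm above.

How it is judged:
By the outcome, as a careful person would: the job done as asked, in the order asked, and still so for the second after the job is handed in, with the robot touching nothing.
It also fails if it takes over 99 s, if anything falls off the work surface, if the arm or the gripper's body presses on something with over 40 N, if the wrist force passes 120 N, or if a joint passes its speed limit or range.

## Robot

A 6-joint arm with a two-finger parallel gripper is mounted at the origin on the work surface. World frame = base frame: x ahead of the robot, y to its left, z up, the work surface at z = 0. Lengths are in mm, angles in rad, forces in N, time in s.
With the tool pointing down it reaches from about 325 to 775 mm from the base axis. Payload 9.3 kg.
Tool frame: the origin (TCP) lies midway between the tips of the shut fingers; the grasp point (between the pads) lies 19 mm behind it; z points along the fingers, x is the direction in which the jaws open and shut, and the axes are right-handed (so a half turn about z gives the same grasp; the last joint's range is limited). The gripper opens to 85 mm and grips with 20 to 120 N. Pads are 22 mm wide; open, the fingers measure 114 mm over their backs; the gripper's body (76 mm by 85 mm) begins 54 mm behind the grasp point. The pads swing forward as they close: fully open they stand 13 mm farther back than shut.
Start: joints at [1.186, 0.259, 0.021, 1.334, 0, 1.418], TCP at [126.353, 535.286, 231.279] pointing down, gripper open.
Joint ranges: [-3.04, 3.04], [-0.91, 1.82], [-1.04, 1.36], [-1.92, 1.95], [-1.52, 1.45], [-3.14, 3.14]. Speed limits (rad/s): [2.22, 2.22, 2.79, 3.14, 3.14, 3.14].

## Interface

Orientations are given as a unit quaternion [w, x, y, z].
In Python, from bench import telemetry, grab_frame, calibration, job gives the robot as it stands.
- The arm moves only by the tool send_rows, never from a script. Its argument "steps" is one flat list of numbers, 6 for each row, row after row: the shift along the tool's x, y, z each as a share of 600 mm, from -1 to 1, then the turn, a rotation vector about the tool's x, y, z each as a share of pi/2 rad, from -1 to 1. In form: [dx, dy, dz, rx, ry, rz, dx, dy, dz, rx, ry, rz, ...]. A call has 1 to 10 rows; each row is the pose to reach, as a shift and turn from the pose commanded when the call began, along the tool's axes at that moment; what a row does not reach only later rows make up. A row lasts 1/12 s, in which the tool goes at most 41.7 mm and 7.16 degrees, less where a joint would pass 70% of its speed; a pose out of reach is approached as far as the arm can. A call with a number of a shift or a turn outside -1 to 1 is refused whole. A call with a gripper value outside its range is refused whole. "fingers" is the closure, from 0 (fully open) to 1 (shut), set as the call begins (left out, the last holds). The fingers move at their own pace and stop on an object; "newtons" is the grip in N (left out, the last holds). Time passes only in rows, so rows that repeat a pose let the fingers close. It gives the time, the measured TCP pose, the force and the opening at its end, in the units of the state.
- telemetry.get_obs(): the state, without advancing time (a new reading comes with each control period).
- grab_frame(name): name is "scene" or "side" or "wrist"; returns the picture (400x640x3 uint8, blue, green, red); there is no depth.
- calibration(name): a dict with "mtx" (3x3 intrinsics, pixels), "k1" (the pictures are not rectified: a ray, as slopes to the right and down, at radius r is drawn at 1 + k1 r^2 times it, then the intrinsics apply), "R" (3x3) and "t" (3): a world point X has camera coordinates R X + t. Camera axes: x right, y down, z forward; pixel columns grow to the right and rows downward; lengths in mm; the calibration is good to about 2 mm. A picture is of the moment at which its call begins: read the wrist's pose just before it. calibration takes no time and is no camera call; for the wrist camera it gives the pose at the moment of the call.
- job.job_done(): hands the job in, once; it reports no verdict.
The state is a dict: "clock": time; "qpos": joint angles; "dq": joint speeds; "joint_efforts": joint torques, N m; "position": TCP position; "orientation": TCP orientation; "ft_force": force on the tool from outside, world axes, zero at the start; "moment": the same for the moment, N m; "finger_gap": finger opening in mm.
Only numpy, scipy, OpenCV 4.12 (cv2) and the standard library are available. Lean on these libraries where they do the work, as an engineer would, in place of code of your own. Each camera call takes 0.05 s, during which the arm holds its last target. There are 200 camera calls.

## Working session

There is one attempt and no reset: what is moved stays moved. The work goes in short steps, Python scripts to look and compute and a tool call to move; the robot and the scene stay as the last step left them, time stands still between calls to the robot, and variables do not carry over. Pictures are saved under pics/ and viewed, about 12 in all and at most 16, crops included, and the job is handed in when it is done.

Besides the shell and the picture viewer there is one more tool, called after ">>>" as a command line: name --argument value ..., lists and objects as JSON in quotes. send_rows: Moves the arm, as the interface text tells. Its arguments: {"type":"object","properties":{"steps":{"type":"array","items":{"type":"number"}},"fingers":{"type":"number"},"newtons":{"type":"number"}},"required":["steps"]}

```bash
mkdir -p pics; ls; python3 - <<'E'
from bench import telemetry, grab_frame, calibration
import cv2,numpy as np
o=telemetry.get_obs();print({k:np.round(v,3).tolist() for k,v in o.items()})
for n in("scene","side"):
    cv2.imwrite(f"pics/{n}0.png",grab_frame(n)); c=calibration(n); print(n,{k:np.round(v,4).tolist() for k,v in c.items()})
E
```

```text
pics
{'clock': 0.0, 'qpos': [1.186, 0.259, 0.021, 1.334, 0.0, 1.418], 'dq': [-0.001, 0.001, 0.0, 0.001, -0.002, -0.0], 'joint_efforts': [-0.002, -55.565, 34.453, 0.014, -0.0, -0.0], 'position': [126.268, 535.043, 230.655], 'orientation': [0.0, 0.784, 0.621, -0.001], 'ft_force': [0.583, 0.667, 0.429], 'moment': [0.059, 0.043, -0.003], 'finger_gap': 85.359}
scene {'mtx': [[395.0215, 0.0, 319.9498], [0.0, 395.0215, 191.7918], [0.0, 0.0, 1.0]], 'k1': -0.0841, 'R': [[0.1458, 0.9892, -0.0158], [0.7511, -0.1211, -0.649], [-0.6439, 0.0827, -0.7607]], 't': [-66.3964, -391.4814, 1170.4577]}
side {'mtx': [[506.3549, 0.0, 325.7372], [0.0, 506.3549, 199.6934], [0.0, 0.0, 1.0]], 'k1': -0.0268, 'R': [[-0.8787, -0.4768, -0.0229], [-0.2293, 0.4637, -0.8558], [0.4186, -0.7468, -0.5168]], 't': [472.0189, 207.3945, 666.0434]}
```

View pics/scene0.png

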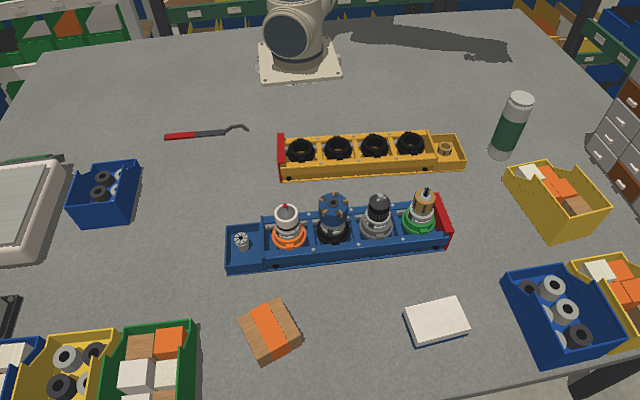

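View pics/side0.png

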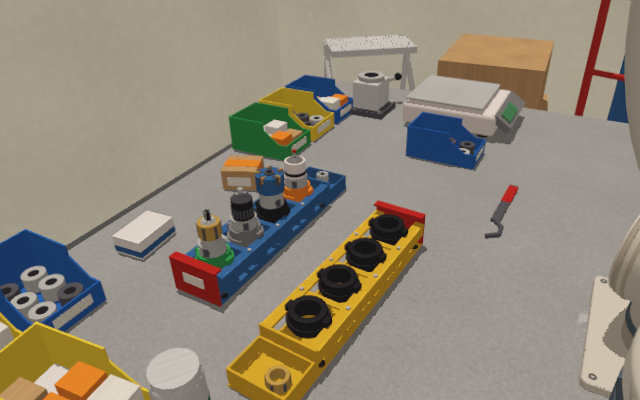

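The racks run roughly along y. In the scene view, the carrier's red end is on the right (tools at about 427, 380, 334, 285: collet, drill, face mill, probe). The store's red end is on the left, with mouths at about 301, 338, 374, 410. I'll fit both rack poses from these two views.

```bash
cat > h.py <<'E'
from bench import telemetry, grab_frame, calibration
import cv2,numpy as np
from scipy.optimize import least_squares
from scipy.spatial.transform import Rotation as Ro
def proj(c,X):
    p=np.atleast_2d(X)@np.array(c["R"]).T+np.array(c["t"]); s=p[:,:2]/p[:,2:]
    s=s*(1+c["k1"]*(s**2).sum(1,keepdims=True)); K=np.array(c["mtx"])
    return s*[K[0,0],K[1,1]]+K[:2,2]
def ray(c,px,z):
    K=np.array(c["mtx"]); d=(np.array(px,float)-K[:2,2])/K[0,0]; s=d.copy()
    for _ in range(20): s=d/(1+c["k1"]*(s@s))
    R=np.array(c["R"]); o=-R.T@np.array(c["t"]); v=R.T@np.array([*s,1]); return (o+v*(z-o[2])/v[2])
def rack(p,ys,z):
    x,y,a=p; ys=np.array(ys,float); return np.c_[x-np.sin(a)*ys,y+np.cos(a)*ys,np.array(z)*np.ones(len(ys))]
def fit(obs,ys,z,p0):
    # obs: list of (calib, pixel array)
    f=lambda p:np.concatenate([(proj(c,rack(p,ys,z))-np.array(u)).ravel() for c,u in obs])
    r=least_squares(f,p0); return r.x,r.fun
def where():
    o=telemetry.get_obs(); w,x,y,z=o["orientation"]
    return np.array(o["position"]),Ro.from_quat([x,y,z,w]),o
def move(target,ang,cmd=None):
    """shift shares/ rotvec shares to reach target xyz pointing down with jaw (tool x) at heading ang"""
    p,R,o=where(); 
    if cmd is not None: p,R=np.array(cmd[:3]),down(cmd[3])
    d=R.inv().apply(np.array(target)-p)/600; r=(R.inv()*down(ang)).as_rotvec()/(np.pi/2)
    return np.round(d,4),np.round(r,4)
def down(a): return Ro.from_matrix(np.array([[np.cos(a),np.sin(a),0],[np.sin(a),-np.cos(a),0],[0,0,-1]]))
E
python3 - <<'E'
from h import *
s,d=calibration("scene"),calibration("side")
S=[-120,-40,40,120]
for obs in ([(s,[(301,148),(338,146),(374,144),(410,142)])],[(d,[(388,226),(364,251),(339,279),(308,312)])],[(s,[(301,148),(338,146),(374,144),(410,142)]),(d,[(388,226),(364,251),(339,279),(308,312)])]):
    print(*[np.round(v,2) for v in fit(obs,S,60,[450,0,0])])
C=[120,40,-40,-120];z=[132,133,123,132]
a=(s,[(427,189),(380,195),(334,198),(285,206)]);b=(d,[(208,211),(241,193),(269,173),(294,152)])
for obs in ([a],[b],[a,b]): print(*[np.round(v,2) for v in fit(obs,C,z,[600,0,0])])
p,R,o=where();print(p,R.as_matrix().round(3)); c=calibration("wrist");print({k:np.round(v,3).tolist() for k,v in c.items()})
print(R.inv().apply(-np.array(c["R"]).T@c["t"]-p), (np.array(c["R"])@R.as_matrix()).round(3))
E
```

```text
[ 4.5259e+02  7.9070e+01 -8.0000e-02] [-1.28  0.21 -0.67 -0.06  0.6  -0.25  1.38 -0.33]
[ 4.4229e+02  8.8930e+01 -6.0000e-02] [-0.08 -0.99  1.06 -0.91 -0.43  0.12 -0.46  1.1 ]
[ 4.4521e+02  8.4120e+01 -6.0000e-02] [ 0.73 -1.86  1.08 -2.47  2.04 -2.98  2.43 -3.39 -0.65 -2.88  0.63 -3.09
 -0.69 -2.4  -0.49 -1.86]
[ 6.5061e+02  3.5710e+01 -2.0000e-02] [ 0.06 -0.37  0.84 -1.77 -0.77  4.15 -0.12 -2.11]
[ 6.4345e+02  4.1350e+01 -1.0000e-02] [-0.37  3.15 -0.39 -3.58  0.67  0.71  0.18 -1.14]
[ 6.4798e+02  3.6810e+01 -2.0000e-02] [ 0.05 -1.95  1.06 -3.16 -0.36  2.97  0.44 -3.07 -0.99  0.87 -1.04 -5.49
  0.03 -0.93 -0.43 -2.52]
[126.26330584 535.0622897  230.71236045] [[ 0.23   0.973 -0.   ]
 [ 0.973 -0.23  -0.001]
 [-0.001 -0.    -1.   ]]
{'mtx': [[291.847, 0.0, 320.062], [0.0, 291.847, 199.539], [0.0, 0.0, 1.0]], 'k1': -0.049, 'R': [[0.228, 0.974, -0.002], [0.924, -0.216, 0.316], [0.308, -0.074, -0.949]], 't': [-548.88, -41.028, 380.68]}
[  -0.45334821  -82.24090732 -142.34110252] [[ 1.    -0.001  0.001]
 [ 0.002  0.949 -0.317]
 [-0.     0.317  0.949]]
```

```bash
python3 - <<'E'
from h import *
print(*move([550,110,320],-0.03))
E
```

```text
[-0.5274  0.8501 -0.1483] [4.000e-04 7.000e-04 8.715e-01]
```

>>> send_rows --steps '[-0.5274,0.8501,-0.1483,0,0,0.8715,-0.5274,0.8501,-0.1483,0,0,0.8715,-0.5274,0.8501,-0.1483,0,0,0.8715,-0.5274,0.8501,-0.1483,0,0,0.8715,-0.5274,0.8501,-0.1483,0,0,0.8715,-0.5274,0.8501,-0.1483,0,0,0.8715,-0.5274,0.8501,-0.1483,0,0,0.8715,-0.5274,0.8501,-0.1483,0,0,0.8715,-0.5274,0.8501,-0.1483,0,0,0.8715,-0.5274,0.8501,-0.1483,0,0,0.8715]' --fingers 0 --newtons 60

```text
clock: 0.93
position: [418.2, 241.5, 292.6]
orientation: [-0.0, 0.999, 0.041, -0.0]
ft_force: [0.4, 1.7, -0.2]
finger_gap: 85.3
```

```bash
python3 - <<'E'
from h import *
print(*move([550,110,320],-0.03))
E
```

```text
[ 0.2008  0.2366 -0.0457] [-0.      0.0001  0.0718]
```

>>> send_rows --steps '[0.2,0.236,-0.0457,0,0,0.072,0.2,0.236,-0.0457,0,0,0.072,0.2,0.236,-0.0457,0,0,0.072,0.2,0.236,-0.0457,0,0,0.072,0.2,0.236,-0.0457,0,0,0.072,0.2,0.236,-0.0457,0,0,0.072,0.2,0.236,-0.0457,0,0,0.072]'

```text
clock: 1.52
position: [550.0, 112.0, 318.8]
orientation: [-0.0, 1.0, -0.013, -0.001]
ft_force: [0.2, 0.5, 0.3]
finger_gap: 85.2
```

```bash
python3 - <<'E'
from h import *
p,R,o=where(); c=calibration("wrist"); im=grab_frame("wrist"); cv2.imwrite("pics/w1raw.png",im)
np.save("w1.npy",c,allow_pickle=True); print(p,R.as_matrix().round(3).tolist())
print(proj(c,rack([447,84,-.06],[-120,-40,40,120],60)).round(),proj(c,rack([647,38,-.015],[120,40,-40,-120],60)).round())
cv2.imwrite("pics/w1.png",cv2.resize(im[:, 140:540],None,fx=2,fy=2,interpolation=cv2.INTER_CUBIC)[:, :800][100:700])
E
```

```text
[550.03019264 111.96146787 318.84625901] [[1.0, -0.026, -0.002], [-0.026, -1.0, 0.0], [-0.002, -0.0, -1.0]]
[[253. 258.]
 [251. 211.]
 [248. 157.]
 [246.  96.]] [[394. 128.]
 [390. 185.]
 [386. 236.]
 [383. 281.]]
```

View pics/w1raw.png

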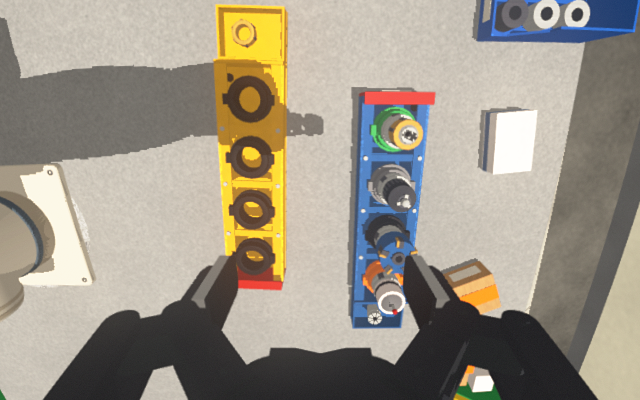

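The wrist view shows all eight pockets: store mouths near x=250–255, y=98, 157, 210, 257, and tool tips at (409,134), (405,203), (398,258), (395,309). I'll fit the poses and check them with overlays.

```bash
cat >> h.py <<'E'
def overlay(im,c,ps,pc,x0,y0,w,h,f,name,tools=True):
    v=cv2.resize(im[y0:y0+h,x0:x0+w],None,fx=f,fy=f,interpolation=cv2.INTER_CUBIC)
    t=np.linspace(0,2*np.pi,60); circ=lambda X,r,z:np.c_[X[0]+r*np.cos(t),X[1]+r*np.sin(t),z+0*t]
    def dr(X,r,z,col):
        u=(proj(c,circ(X,r,z))-[x0,y0]+.5)*f; cv2.polylines(v,[np.round(u*8).astype(int)],True,col,1,cv2.LINE_AA,3)
    for X in rack(ps,[-120,-40,40,120],60): dr(X,27,60,(255,255,0));dr(X,17.5,60,(255,0,255))
    if tools:
        for X,(r,z) in zip(rack(pc,[120,40,-40,-120],60),[(18,114),(18,112),(25,120),(20,110)]): dr(X,27,60,(255,255,0));dr(X,r,z,(255,0,255)) 
    cv2.imwrite(name,v)
E
python3 - <<'E'
from h import *
c=np.load("w1.npy",allow_pickle=True).item(); im=cv2.imread("pics/w1raw.png")
ps,r=fit([(c,[(255,257),(253,210),(251,157),(250,98)])],[-120,-40,40,120],60,[447,84,0]);print(ps,r.round(1))
pc,r=fit([(c,[(409,134),(405,203),(398,258),(395,309)])],[120,40,-40,-120],[132,133,123,132],[647,38,0]);print(pc,r.round(1))
overlay(im,c,ps,pc,205,60,240,280,3.3,"pics/w1o.png"); v=cv2.imread("pics/w1o.png");print(v.shape); cv2.imwrite("pics/w1o.png",cv2.resize(v,None,fx=600/924,fy=600/924) if v.shape[0]>1000 else v)
a=v[:700,:320];b=v[150:,430:]
h=min(600,a.shape[0]);cv2.imwrite("pics/w1o.png",cv2.hconcat([cv2.resize(v[60:750,20:290],None,fx=.869,fy=.869)[:599],cv2.resize(v[120:810,450:750],None,fx=.869,fy=.869)[:599]]))
E
```

```text
[ 4.50863792e+02  8.36185972e+01 -6.80049607e-02] [-0.3  1.6  0.1  0.8  0.4 -0.1 -0.2 -1.7]
[ 6.48572222e+02  3.75799651e+01 -6.03984052e-03] [ 0.3 -0.1 -0.5 -0.9 -0.1 -0.9  0.3  2.4]
(924, 792, 3)
```

View pics/w1o.png

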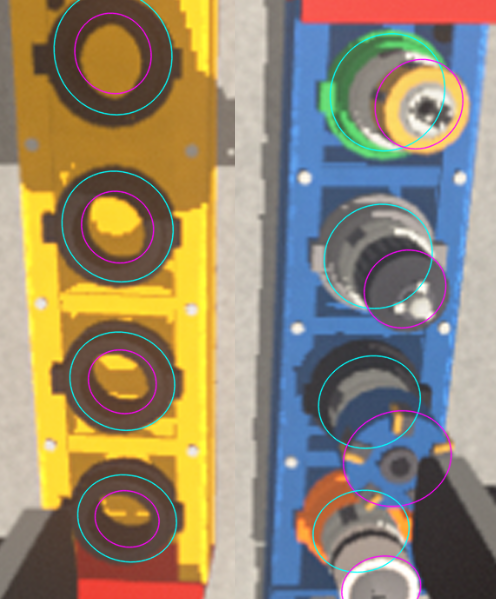

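Store circles line up within about 2 mm, and the carrier sleeves are slightly compressed towards -y, which suggests a small camera pitch or height error. I'll refit with that included, then go on to close-up checks.

```bash
python3 - <<'E'
from h import *
c=np.load("w1.npy",allow_pickle=True).item()
S=np.array([(127,515),(120,376),(117,223),(111,63)]);S=np.c_[205+(S[:,0]/.869+20)/3.3,60+(S[:,1]/.869+60)/3.3]-.5
C=np.array([(389,94),(378,251),(365,397),(357,525)]);C=np.c_[205+((C[:,0]-235)/.869+450)/3.3,60+(C[:,1]/.869+120)/3.3]-.5
def f(p):
    k=dict(c);k["R"]=Ro.from_rotvec([p[6],0,0]).as_matrix()@c["R"];k["t"]=Ro.from_rotvec([p[6],0,0]).as_matrix()@c["t"]
    a=proj(k,rack(p[:3],[-120,-40,40,120],60+p[7]))-S;b=proj(k,rack(p[3:6],[120,40,-40,-120],60+p[7]))-C
    return np.r_[a.ravel(),b.ravel(),p[6]/.01,p[7]/4]
for o in([450,84,-.06,648,38,0,0,0],):
    r=least_squares(f,o,x_scale=[1,1,.01,1,1,.01,.01,1]);print(r.x.round(3),r.fun.round(1))
x=r.x
print(rack(x[3:6],[120,40,-40,-120],0).round(1).tolist(),rack(x[:3],[-120,-40,40,120],0).round(1).tolist())
P=rack(x[3:6],[120],180)[0];print(*move(P,x[5]))
E
```

```text
[ 4.48687e+02  8.10830e+01 -6.60000e-02  6.49350e+02  3.61430e+01
 -2.10000e-02  3.00000e-03 -6.92000e+00] [-0.2 -0.3  0.4  1.2 -0.3  1.6  0.1 -2.1 -0.  -0.6 -0.2  0.9  0.5 -0.
 -0.3 -0.3  0.3 -1.7]
[[651.8, 156.1, 0.0], [650.2, 76.1, 0.0], [648.5, -3.8, 0.0], [646.9, -83.8, 0.0]] [[440.7, -38.7, 0.0], [446.0, 41.2, 0.0], [451.3, 121.0, 0.0], [456.6, 200.8, 0.0]]
[ 0.1694 -0.0765  0.2317] [-0.0001  0.0009 -0.0028]
```

>>> send_rows --steps '[0.169,-0.0765,0.2317,0,0,-0.003,0.169,-0.0765,0.2317,0,0,-0.003,0.169,-0.0765,0.2317,0,0,-0.003,0.169,-0.0765,0.2317,0,0,-0.003,0.169,-0.0765,0.2317,0,0,-0.003,0.169,-0.0765,0.2317,0,0,-0.003,0.169,-0.0765,0.2317,0,0,-0.003]'

```text
clock: 2.15
position: [650.9, 157.3, 181.2]
orientation: [0.0, 1.0, -0.009, -0.001]
ft_force: [0.8, -0.5, 0.5]
finger_gap: 85.6
```

```bash
python3 - <<'E'
from h import *
p,R,o=where(); c=calibration("wrist"); im=grab_frame("wrist"); cv2.imwrite("pics/w2raw.png",im)
np.save("w2.npy",c,allow_pickle=True); print(p,R.as_matrix().round(3).tolist())
overlay(im,c,[448.7,81.1,-.066],[649.3,36.1,-.021],190,90,260,310,2,"pics/w2.png")
E
```

```text
[650.89278819 157.29287758 181.19143779] [[1.0, -0.018, -0.001], [-0.018, -1.0, -0.0], [-0.001, 0.0, -1.0]]
```

View pics/w2.png

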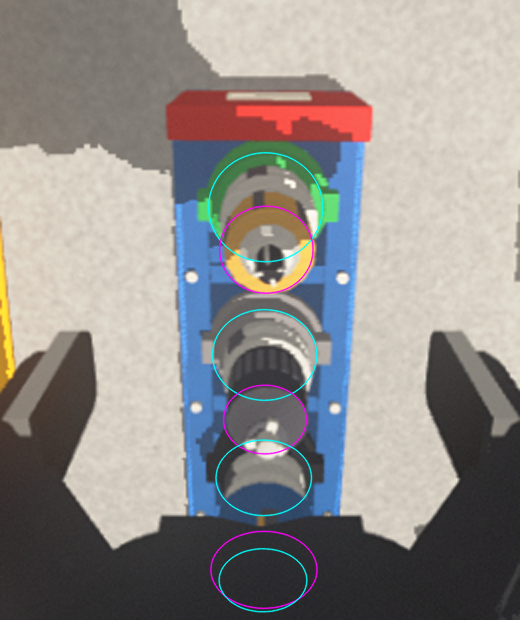

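Heads line up with the overlay within about 1 mm (collet 267,250; drill 265,419). The sleeve offset is just the near outer wall showing. Next I descend on the collet chuck and grip it.

>>> send_rows --steps '[0.002,0.0015,0.06,0,0,0,0.002,0.0015,0.12,0,0,0,0.002,0.0015,0.155,0,0,0,0.002,0.0015,0.171,0,0,0,0.002,0.0015,0.171,0,0,0]' --fingers 0

```text
clock: 2.62
position: [652.1, 155.3, 78.5]
orientation: [0.0, 1.0, -0.01, -0.0]
ft_force: [0.3, 0.1, -0.3]
finger_gap: 85.1
```

>>> send_rows --steps '[0,0,0,0,0,0,0,0,0,0,0,0,0,0,0,0,0,0,0,0,0,0,0,0,0,0,0,0,0,0,0,0,0,0,0,0,0,0,0,0,0,0]' --fingers 1 --newtons 60

```text
clock: 3.2
position: [653.8, 155.6, 79.9]
orientation: [-0.0, 1.0, -0.01, 0.001]
ft_force: [-0.7, -0.2, 7.3]
finger_gap: 34.6
```

```bash
python3 - <<'E'
from h import *
p,R,o=where(); print(p.round(1),R.as_matrix().round(4).tolist(),np.round(o["ft_force"],1),np.round(o["moment"],2),o["finger_gap"])
E
```

```text
[653.8 155.6  79.9] [[0.9998, -0.0194, 0.0026], [-0.0194, -0.9998, 0.0003], [0.0026, -0.0003, -1.0]] [-0.7 -0.2  7.3] [-0.    0.28  0.07] 34.62541818521884
```

>>> send_rows --steps '[0,0,-0.01,0,0,0,0,0,-0.04,0,0,0,0,0,-0.09,0,0,0,0,0,-0.15,0,0,0,0,0,-0.15,0,0,0,0,0,-0.15,0,0,0]'

```text
clock: 3.7
position: [653.9, 155.6, 170.5]
orientation: [-0.0, 1.0, -0.01, 0.002]
ft_force: [-0.1, -0.1, -5.2]
finger_gap: 34.7
```

```bash
python3 - <<'E'
from h import *
p,R,o=where(); print(p.round(1),R.as_matrix().round(4).tolist(),np.round(o["ft_force"],1),np.round(o["moment"],2),o["finger_gap"])
c=calibration("wrist"); im=grab_frame("wrist"); cv2.imwrite("pics/w3raw.png",im)
cv2.imwrite("pics/w3.png",cv2.resize(im[100:,190:450],None,fx=2,fy=2,interpolation=cv2.INTER_CUBIC))
print(*move([440.7,-38.7,172],-0.066))
E
```

```text
[653.9 155.6 170.5] [[0.9998, -0.0193, 0.0039], [-0.0193, -0.9998, 0.0004], [0.0039, -0.0005, -1.0]] [-0.1 -0.1 -5.2] [0.02 0.02 0.04] 34.74174203033949
[-0.3475  0.3305 -0.0062] [-0.     -0.0003  0.0297]
```

View pics/w3.png

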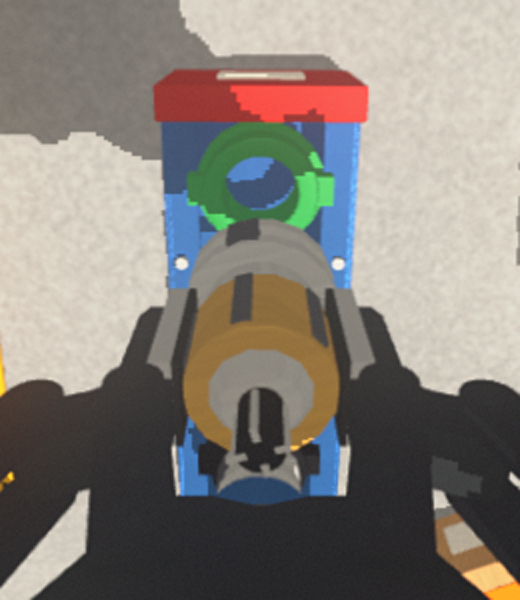

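The collet chuck is held upright, and its empty pocket's bore shows at view (260,181), i.e. raw (320,190). At the same hover height over the store pocket, that bore should land at the same image point.

>>> send_rows --steps '[-0.05,0.0475,0,0,0,0.004,-0.3475,0.3305,0,0,0,0.03,-0.3475,0.3305,0,0,0,0.03,-0.3475,0.3305,0,0,0,0.03,-0.3475,0.3305,0,0,0,0.03,-0.3475,0.3305,0,0,0,0.03,-0.3475,0.3305,0,0,0,0.03,-0.3475,0.3305,0,0,0,0.03,-0.3475,0.3305,0,0,0,0.03,-0.3475,0.3305,0,0,0,0.03]'

```text
clock: 4.58
position: [440.5, -38.7, 167.5]
orientation: [-0.0, 0.999, -0.034, -0.001]
ft_force: [0.1, -0.1, -4.1]
finger_gap: 34.9
```

```bash
python3 - <<'E'
from h import *
p,R,o=where(); print(p.round(1),R.as_matrix().round(4).tolist(),np.round(o["ft_force"],1),np.round(o["moment"],2),o["finger_gap"])
c=calibration("wrist"); im=grab_frame("wrist"); cv2.imwrite("pics/w4raw.png",im)
print(proj(c,[p[0],p[1],60]))
v=cv2.imread("pics/w3raw.png")
cv2.imwrite("pics/w4.png",cv2.hconcat([cv2.resize(q[130:260,255:385],None,fx=3,fy=3,interpolation=cv2.INTER_CUBIC) for q in(v,im)]))
E
```

```text
[440.5 -38.7 167.5] [[0.9977, -0.0675, -0.001], [-0.0675, -0.9977, 0.0006], [-0.001, -0.0005, -1.0]] [ 0.1 -0.1 -4.1] [ 0.02 -0.01 -0.05] 34.86162345623481
[[321.07014141 196.99611984]]
```

View pics/w4.png

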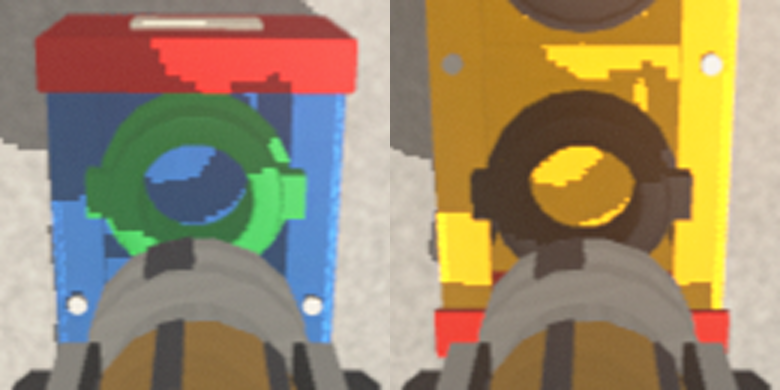

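The pocket sits about 1.2 mm to -x of the matched point and the row direction agrees, so I correct that and descend.

>>> send_rows --steps '[-0.002,0,0.05,0,0,0,-0.002,0,0.085,0,0,0,-0.002,0,0.105,0,0,0,-0.002,0,0.12,0,0,0,-0.002,0,0.13,0,0,0,-0.002,0,0.138,0,0,0,-0.002,0,0.143,0,0,0,-0.002,0,0.1455,0,0,0,-0.002,0,0.1455,0,0,0]'

```text
clock: 5.38
position: [439.8, -38.6, 81.0]
orientation: [0.0, 0.999, -0.033, 0.0]
ft_force: [-0.5, -0.8, -4.3]
finger_gap: 34.6
```

```bash
python3 - <<'E'
from h import *
p,R,o=where(); print(p.round(1),R.as_matrix().round(4).tolist(),np.round(o["ft_force"],1),np.round(o["moment"],2),o["finger_gap"])
E
```

```text
[439.8 -38.6  81. ] [[0.9978, -0.0663, 0.0003], [-0.0663, -0.9978, -0.0001], [0.0003, 0.0001, -1.0]] [-0.5 -0.8 -4.3] [-0.04  0.01 -0.04] 34.642111243014206
```

No contact yet. I'll lower in small steps.

>>> send_rows --steps '[0,0,0.001,0,0,0,0,0,0.002,0,0,0,0,0,0.002,0,0,0]'

```text
clock: 5.63
position: [439.7, -38.7, 79.9]
orientation: [0.0, 0.999, -0.033, 0.0]
ft_force: [0.6, -0.8, -3.9]
finger_gap: 34.8
```

>>> send_rows --steps '[0,0,0.001,0,0,0,0,0,0.002,0,0,0,0,0,0.002,0,0,0]'

```text
clock: 5.88
position: [439.9, -38.8, 79.8]
orientation: [0.0, 0.999, -0.033, 0.001]
ft_force: [-4.3, 0.8, 12.6]
finger_gap: 34.5
```

Seated: contact shows at 79.8, the pick-up height. I'll release and retreat.

>>> send_rows --steps '[0,0,0,0,0,0,0,0,0,0,0,0,0,0,0,0,0,0,0,0,0,0,0,0,0,0,0,0,0,0,0,0,-0.05,0,0,0,0,0,-0.11,0,0,0,0,0,-0.17,0,0,0,0,0,-0.17,0,0,0]' --fingers 0

```text
clock: 6.63
position: [442.0, -39.3, 186.3]
orientation: [0.001, 0.999, -0.033, 0.004]
ft_force: [0.3, -0.3, 0.1]
finger_gap: 85.4
```

```bash
python3 - <<'E'
from h import *
p,R,o=where(); print(p.round(1),np.round(o["ft_force"],1),o["finger_gap"])
c=calibration("wrist"); im=grab_frame("wrist"); cv2.imwrite("pics/w5raw.png",im)
print(*move([650.2,76.1,182],-0.021))
E
```

```text
[442.  -39.3 186.3] [ 0.3 -0.3  0.1] 85.37137044861561
[ 0.3346 -0.2147  0.0043] [ 0.0009 -0.0038 -0.0289]
```

>>> send_rows --steps '[0.3346,-0.2147,0.004,0,-0.002,-0.0289,0.3346,-0.2147,0.004,0,-0.002,-0.0289,0.3346,-0.2147,0.004,0,-0.002,-0.0289,0.3346,-0.2147,0.004,0,-0.002,-0.0289,0.3346,-0.2147,0.004,0,-0.002,-0.0289,0.3346,-0.2147,0.004,0,-0.002,-0.0289,0.3346,-0.2147,0.004,0,-0.002,-0.0289,0.3346,-0.2147,0.004,0,-0.002,-0.0289,0.3346,-0.2147,0.004,0,-0.002,-0.0289]'

```text
clock: 7.43
position: [647.7, 76.5, 176.6]
orientation: [0.0, 1.0, -0.01, -0.003]
ft_force: [0.1, -0.3, -0.7]
finger_gap: 85.5
```

```bash
python3 - <<'E'
from h import *
p,R,o=where(); print(p.round(1),R.as_matrix().round(4).tolist())
c=calibration("wrist"); im=grab_frame("wrist"); cv2.imwrite("pics/w6raw.png",im)
a=cv2.imread("pics/w5raw.png")[100:400,190:450]
overlay(im,c,[448.7,81.1,-.066],[649.3,36.1,-.021],190,100,260,300,1.5,"pics/t.png")
cv2.imwrite("pics/w6.png",cv2.hconcat([cv2.resize(a,None,fx=1.5,fy=1.5),cv2.imread("pics/t.png")]))
print(*move([650.7,76,78.5],-0.021))
E
```

```text
[647.7  76.5 176.6] [[0.9998, -0.0208, -0.0057], [-0.0208, -0.9998, 0.0], [-0.0057, 0.0001, -1.0]]
[0.006  0.0002 0.1648] [ 0.      0.003  -0.0002]
```

View pics/w6.png

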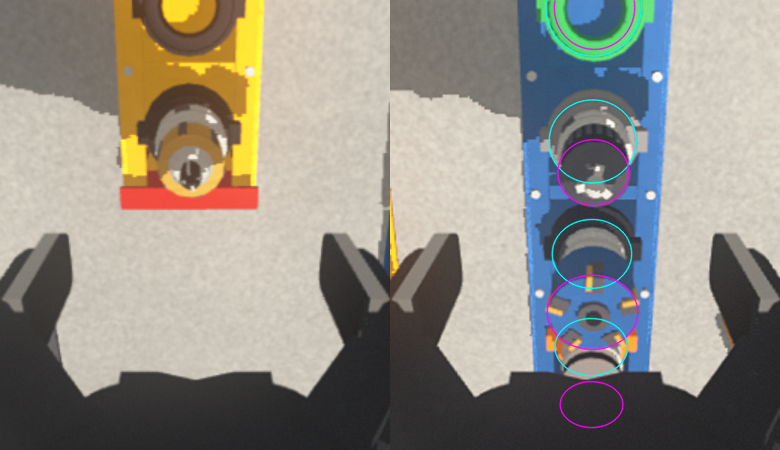

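>>> send_rows --steps '[0.005,0.0005,0.06,0,0.002,0,0.005,0.0005,0.12,0,0.002,0,0.005,0.0005,0.15,0,0.002,0,0.005,0.0005,0.162,0,0.002,0,0.005,0.0005,0.162,0,0.002,0]' --fingers 0

```text
clock: 7.9
position: [649.7, 75.6, 79.8]
orientation: [-0.0, 1.0, -0.011, -0.001]
ft_force: [0.3, -0.2, 0.5]
finger_gap: 85.8
```

>>> send_rows --steps '[0,0,0,0,0,0,0,0,0,0,0,0,0,0,0,0,0,0,0,0,0,0,0,0,0,0,0,0,0,0,0,0,0,0,0,0,0,0,0,0,0,0]' --fingers 1

```text
clock: 8.48
position: [651.8, 76.2, 82.4]
orientation: [0.0, 1.0, -0.011, 0.001]
ft_force: [-0.3, -0.7, 6.2]
finger_gap: 34.7
```

>>> send_rows --steps '[0,0,-0.01,0,0,0,0,0,-0.04,0,0,0,0,0,-0.09,0,0,0,0,0,-0.146,0,0,0,0,0,-0.146,0,0,0,0,0,-0.146,0,0,0]'

```text
clock: 8.98
position: [651.9, 76.3, 170.6]
orientation: [-0.0, 1.0, -0.011, 0.002]
ft_force: [-0.0, -0.9, -5.6]
finger_gap: 34.6
```

```bash
python3 - <<'E'
from h import *
p,R,o=where(); print(p.round(1),R.as_matrix().round(4).tolist(),np.round(o["ft_force"],1),o["finger_gap"])
c=calibration("wrist"); im=grab_frame("wrist"); cv2.imwrite("pics/w7raw.png",im)
print(*move([446-1,41.2,170],-0.066))
E
```

```text
[651.9  76.3 170.6] [[0.9998, -0.021, 0.0036], [-0.021, -0.9998, 0.0001], [0.0036, -0.0002, -1.0]] [-0.  -0.9 -5.6] 34.61930954182843
[-0.3421  0.0656 -0.0024] [-0.0001 -0.0003  0.0286]
```

>>> send_rows --steps '[-0.06,0.0115,0,0,0,0.005,-0.342,0.0656,0,0,0,0.0286,-0.342,0.0656,0,0,0,0.0286,-0.342,0.0656,0,0,0,0.0286,-0.342,0.0656,0,0,0,0.0286,-0.342,0.0656,0,0,0,0.0286,-0.342,0.0656,0,0,0,0.0286,-0.342,0.0656,0,0,0,0.0286,-0.342,0.0656,0,0,0,0.0286]'

```text
clock: 9.78
position: [445.5, 41.2, 167.9]
orientation: [-0.0, 0.999, -0.033, -0.0]
ft_force: [0.5, -0.3, -4.3]
finger_gap: 34.3
```

```bash
python3 - <<'E'
from h import *
p,R,o=where(); print(p.round(1),R.as_matrix().round(4).tolist(),np.round(o["ft_force"],1),np.round(o["moment"],2),o["finger_gap"])
c=calibration("wrist"); im=grab_frame("wrist"); cv2.imwrite("pics/w8raw.png",im)
print(proj(c,[p[0],p[1],60]))
v=cv2.imread("pics/w7raw.png")
cv2.imwrite("pics/w8.png",cv2.hconcat([cv2.resize(q[130:260,255:385],None,fx=3,fy=3,interpolation=cv2.INTER_CUBIC) for q in(v,im)]))
E
```

```text
[445.5  41.2 167.9] [[0.9978, -0.0661, -0.0006], [-0.0661, -0.9978, 0.0002], [-0.0006, -0.0001, -1.0]] [ 0.5 -0.3 -4.3] [-0.04 -0.06  0.03] 34.345488748053526
[[321.03506362 196.79474875]]
```

View pics/w8.png

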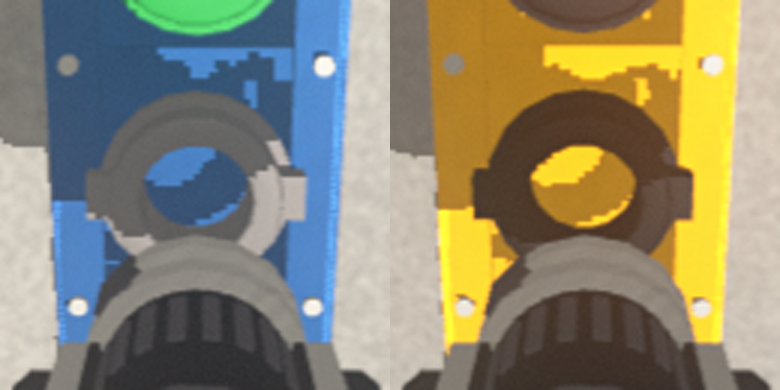

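The second pocket appears exactly as the first did, so I apply the same -1.2 mm correction. The seat is expected near z 82.4.

>>> send_rows --steps '[-0.0018,0,0.05,0,0,0,-0.0018,0,0.085,0,0,0,-0.0018,0,0.105,0,0,0,-0.0018,0,0.12,0,0,0,-0.0018,0,0.13,0,0,0,-0.0018,0,0.136,0,0,0,-0.0018,0,0.14,0,0,0,-0.0018,0,0.142,0,0,0,-0.0018,0,0.143,0,0,0,-0.0018,0,0.143,0,0,0]'

```text
clock: 10.67
position: [444.3, 41.2, 83.0]
orientation: [-0.0, 0.999, -0.033, 0.0]
ft_force: [-0.3, -0.1, -2.4]
finger_gap: 34.5
```

>>> send_rows --steps '[0,0,0.001,0,0,0,0,0,0.0018,0,0,0,0,0,0.0018,0,0,0]'

```text
clock: 10.92
position: [444.4, 41.2, 82.4]
orientation: [0.0, 0.999, -0.033, 0.001]
ft_force: [-2.1, -0.6, 4.8]
finger_gap: 34.2
```

>>> send_rows --steps '[0,0,0.001,0,0,0,0,0,0.001,0,0,0,0,0,0.001,0,0,0]'

```text
clock: 11.17
position: [444.5, 41.2, 82.3]
orientation: [0.0, 0.999, -0.033, 0.001]
ft_force: [-3.7, 0.4, 12.9]
finger_gap: 34.5
```

>>> send_rows --steps '[0,0,0,0,0,0,0,0,0,0,0,0,0,0,0,0,0,0,0,0,0,0,0,0,0,0,0,0,0,0,0,0,-0.05,0,0,0,0,0,-0.11,0,0,0,0,0,-0.17,0,0,0,0,0,-0.17,0,0,0,0,0,-0.17,0,0,0]' --fingers 0

```text
clock: 12.0
position: [445.2, 41.2, 184.7]
orientation: [0.0, 0.999, -0.033, 0.002]
ft_force: [0.4, -1.1, -0.3]
finger_gap: 85.5
```

```bash
python3 - <<'E'
from h import *
p,R,o=where(); print(p.round(1),R.as_matrix().round(4).tolist(),np.round(o["ft_force"],1),o["finger_gap"])
im=grab_frame("wrist"); cv2.imwrite("pics/w9raw.png",im)
print(*move([649.3,-3.8,182],-0.021))
E
```

```text
[445.2  41.2 184.7] [[0.9978, -0.066, 0.004], [-0.066, -0.9978, -0.0003], [0.004, 0.0, -1.0]] [ 0.4 -1.1 -0.3] 85.48196620233206
[0.346  0.0524 0.0024] [-0.     -0.0007 -0.0287]
```

>>> send_rows --steps '[0.346,0.0524,0.002,0,0,-0.0287,0.346,0.0524,0.002,0,0,-0.0287,0.346,0.0524,0.002,0,0,-0.0287,0.346,0.0524,0.002,0,0,-0.0287,0.346,0.0524,0.002,0,0,-0.0287,0.346,0.0524,0.002,0,0,-0.0287,0.346,0.0524,0.002,0,0,-0.0287,0.346,0.0524,0.002,0,0,-0.0287,0.346,0.0524,0.002,0,0,-0.0287]'

```text
clock: 12.8
position: [647.9, -3.4, 181.2]
orientation: [-0.0, 1.0, -0.01, -0.001]
ft_force: [-0.2, 1.0, -0.1]
finger_gap: 85.8
```

```bash
python3 - <<'E'
from h import *
p,R,o=where(); print(p.round(1),R.as_matrix().round(4).tolist())
c=calibration("wrist"); im=grab_frame("wrist"); cv2.imwrite("pics/w10raw.png",im)
a=cv2.imread("pics/w9raw.png")[100:400,190:450]
overlay(im,c,[448.7,81.1,-.066],[649.3,36.1,-.021],190,100,260,300,1.5,"pics/t.png")
cv2.imwrite("pics/w10.png",cv2.hconcat([cv2.resize(a,None,fx=1.5,fy=1.5),cv2.imread("pics/t.png")]))
print(*move([649.3,-3.8,81],-0.021))
E
```

```text
[647.9  -3.4 181.2] [[0.9998, -0.0207, -0.0016], [-0.0207, -0.9998, 0.0003], [-0.0016, -0.0003, -1.0]]
[0.0024 0.0006 0.1681] [-0.0001  0.0004  0.0002]
```

View pics/w10.png

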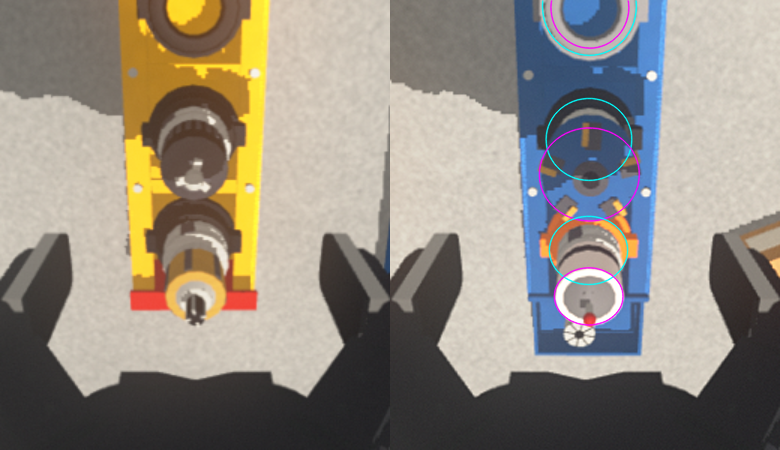

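The drill and collet chucks are seated in the store, and the face mill and probe match the overlay. Next, the face mill.

>>> send_rows --steps '[0.003,0.001,0.06,0,0,0,0.003,0.001,0.12,0,0,0,0.003,0.001,0.157,0,0,0,0.003,0.001,0.172,0,0,0,0.003,0.001,0.172,0,0,0]' --fingers 0

```text
clock: 13.27
position: [649.2, -4.0, 77.4]
orientation: [-0.0, 1.0, -0.01, -0.001]
ft_force: [0.5, 0.2, 0.1]
finger_gap: 85.7
```

>>> send_rows --steps '[0,0,0,0,0,0,0,0,0,0,0,0,0,0,0,0,0,0,0,0,0,0,0,0,0,0,0,0,0,0,0,0,0,0,0,0,0,0,0,0,0,0]' --fingers 1

```text
clock: 13.85
position: [651.6, -4.5, 80.9]
orientation: [0.0, 1.0, -0.01, 0.002]
ft_force: [-2.6, 0.5, 8.2]
finger_gap: 48.8
```

>>> send_rows --steps '[0,0,-0.01,0,0,0,0,0,-0.04,0,0,0,0,0,-0.09,0,0,0,0,0,-0.15,0,0,0,0,0,-0.15,0,0,0,0,0,-0.15,0,0,0]'

```text
clock: 14.35
position: [652.0, -4.6, 171.3]
orientation: [0.0, 1.0, -0.01, 0.002]
ft_force: [-0.3, -0.6, -4.6]
finger_gap: 48.9
```

```bash
python3 - <<'E'
from h import *
p,R,o=where(); print(p.round(1),R.as_matrix().round(4).tolist(),np.round(o["ft_force"],1),o["finger_gap"])
c=calibration("wrist"); im=grab_frame("wrist"); cv2.imwrite("pics/w11raw.png",im)
print(*move([451.3-1.5,121,170],-0.066))
E
```

```text
[652.   -4.6 171.3] [[0.9998, -0.0209, 0.0046], [-0.0209, -0.9998, -0.0005], [0.0046, 0.0004, -1.0]] [-0.3 -0.6 -4.6] 48.93069821341301
[-0.3397 -0.202  -0.0018] [ 0.     -0.0008  0.0287]
```

>>> send_rows --steps '[-0.06,-0.0357,0,0,0,0.005,-0.34,-0.202,0,0,0,0.0287,-0.34,-0.202,0,0,0,0.0287,-0.34,-0.202,0,0,0,0.0287,-0.34,-0.202,0,0,0,0.0287,-0.34,-0.202,0,0,0,0.0287,-0.34,-0.202,0,0,0,0.0287,-0.34,-0.202,0,0,0,0.0287,-0.34,-0.202,0,0,0,0.0287,-0.34,-0.202,0,0,0,0.0287]'

```text
clock: 15.23
position: [450.0, 120.6, 168.0]
orientation: [0.0, 0.999, -0.033, -0.0]
ft_force: [0.2, -0.2, -4.5]
finger_gap: 48.8
```

```bash
python3 - <<'E'
from h import *
p,R,o=where(); print(p.round(1),R.as_matrix().round(4).tolist(),np.round(o["ft_force"],1),np.round(o["moment"],2),o["finger_gap"])
c=calibration("wrist"); im=grab_frame("wrist"); cv2.imwrite("pics/w12raw.png",im)
v=cv2.imread("pics/w11raw.png")
cv2.imwrite("pics/w12.png",cv2.hconcat([cv2.resize(q[130:260,255:385],None,fx=3,fy=3,interpolation=cv2.INTER_CUBIC) for q in(v,im)]))
E
```

```text
[450.  120.6 168. ] [[0.9978, -0.0666, -0.0008], [-0.0666, -0.9978, -0.0002], [-0.0008, 0.0002, -1.0]] [ 0.2 -0.2 -4.5] [0.01 0.04 0.02] 48.84767601130181
```

View pics/w12.png

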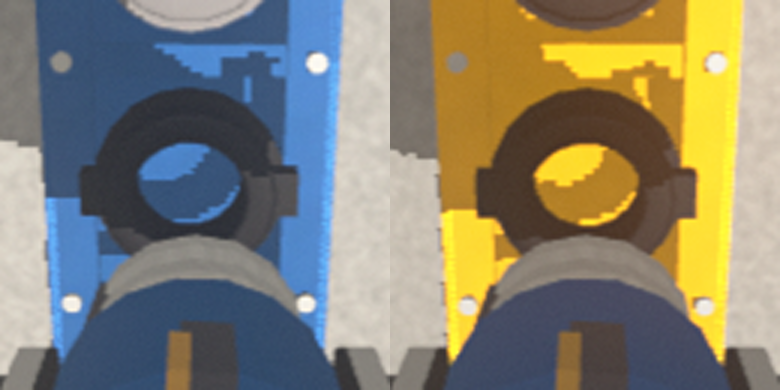

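The pocket is centred where the earlier two successful descents ended up (about 196), so I descend with almost no correction.

>>> send_rows --steps '[-0.0005,0,0.05,0,0,0,-0.0005,0,0.085,0,0,0,-0.0005,0,0.105,0,0,0,-0.0005,0,0.12,0,0,0,-0.0005,0,0.13,0,0,0,-0.0005,0,0.136,0,0,0,-0.0005,0,0.141,0,0,0,-0.0005,0,0.144,0,0,0,-0.0005,0,0.1455,0,0,0,-0.0005,0,0.1455,0,0,0]'

```text
clock: 16.12
position: [449.5, 121.1, 81.6]
orientation: [-0.0, 0.999, -0.033, 0.0]
ft_force: [0.7, 0.3, -4.1]
finger_gap: 48.9
```

>>> send_rows --steps '[0,0,0.001,0,0,0,0,0,0.002,0,0,0,0,0,0.002,0,0,0]'

```text
clock: 16.37
position: [449.5, 121.1, 80.9]
orientation: [-0.0, 0.999, -0.033, 0.001]
ft_force: [-2.6, 0.1, 3.9]
finger_gap: 48.6
```

>>> send_rows --steps '[0,0,0.001,0,0,0,0,0,0.001,0,0,0,0,0,0.001,0,0,0]'

```text
clock: 16.62
position: [449.5, 121.1, 80.9]
orientation: [-0.0, 0.999, -0.033, 0.001]
ft_force: [-5.0, -0.8, 11.3]
finger_gap: 48.7
```

>>> send_rows --steps '[0,0,0,0,0,0,0,0,0,0,0,0,0,0,0,0,0,0,0,0,0,0,0,0,0,0,0,0,0,0,0,0,-0.05,0,0,0,0,0,-0.11,0,0,0,0,0,-0.17,0,0,0,0,0,-0.17,0,0,0,0,0,-0.17,0,0,0]' --fingers 0

```text
clock: 17.45
position: [450.3, 121.1, 183.2]
orientation: [-0.0, 0.999, -0.033, 0.002]
ft_force: [0.6, -0.7, 0.0]
finger_gap: 85.3
```

```bash
python3 - <<'E'
from h import *
p,R,o=where(); print(p.round(1),R.as_matrix().round(4).tolist(),np.round(o["ft_force"],1),o["finger_gap"])
im=grab_frame("wrist"); cv2.imwrite("pics/w13raw.png",im)
print(*move([647.5,-84.2,182],-0.021))
E
```

```text
[450.3 121.1 183.2] [[0.9978, -0.0659, 0.004], [-0.0659, -0.9978, 0.0004], [0.004, -0.0006, -1.0]] [ 0.6 -0.7  0. ] 85.26696705116319
[ 3.520e-01  3.195e-01 -2.000e-04] [-0.0001 -0.0007 -0.0287]
```

>>> send_rows --steps '[0.352,0.3195,0,0,0,-0.0287,0.352,0.3195,0,0,0,-0.0287,0.352,0.3195,0,0,0,-0.0287,0.352,0.3195,0,0,0,-0.0287,0.352,0.3195,0,0,0,-0.0287,0.352,0.3195,0,0,0,-0.0287,0.352,0.3195,0,0,0,-0.0287,0.352,0.3195,0,0,0,-0.0287,0.352,0.3195,0,0,0,-0.0287,0.352,0.3195,0,0,0,-0.0287]'

```text
clock: 18.33
position: [646.5, -84.0, 179.6]
orientation: [-0.001, 1.0, -0.011, -0.002]
ft_force: [-0.4, 0.1, 0.1]
finger_gap: 85.0
```

```bash
python3 - <<'E'
from h import *
p,R,o=where(); print(p.round(1),R.as_matrix().round(4).tolist())
c=calibration("wrist"); im=grab_frame("wrist"); cv2.imwrite("pics/w14raw.png",im)
a=cv2.imread("pics/w13raw.png")[100:400,190:450]
overlay(im,c,[448.7,81.1,-.066],[649.3,36.1,-.021],190,100,260,300,1.5,"pics/t.png")
cv2.imwrite("pics/w14.png",cv2.hconcat([cv2.resize(a,None,fx=1.5,fy=1.5),cv2.imread("pics/t.png")]))
print(*move([647.7,-84,81],-0.021))
E
```

```text
[646.5 -84.  179.6] [[0.9998, -0.0214, -0.0032], [-0.0214, -0.9998, 0.0011], [-0.0033, -0.0011, -1.0]]
[0.0026 0.001  0.1657] [-0.0005  0.0014  0.0003]
```

View pics/w14.png

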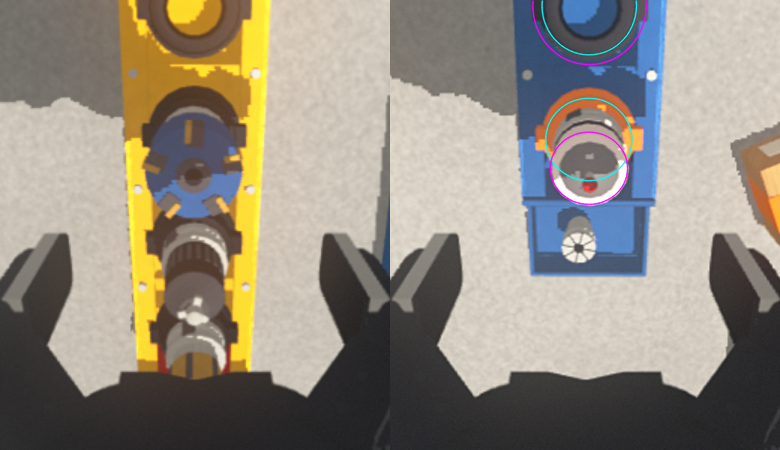

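The face mill is seated, and the probe matches the overlay. Next I grip the probe.

>>> send_rows --steps '[0.003,0,0.06,0,0,0,0.003,0,0.12,0,0,0,0.003,0,0.153,0,0,0,0.003,0,0.166,0,0,0,0.003,0,0.166,0,0,0]' --fingers 0

```text
clock: 18.8
position: [647.6, -82.9, 80.5]
orientation: [-0.0, 1.0, -0.01, -0.002]
ft_force: [-0.0, 0.3, 1.0]
finger_gap: 85.4
```

>>> send_rows --steps '[0,0,0,0,0,0,0,0,0,0,0,0,0,0,0,0,0,0,0,0,0,0,0,0,0,0,0,0,0,0,0,0,0,0,0,0,0,0,0,0,0,0]' --fingers 1

```text
clock: 19.38
position: [649.6, -84.3, 83.7]
orientation: [0.0, 1.0, -0.01, 0.001]
ft_force: [-2.1, 0.7, 7.2]
finger_gap: 38.2
```

>>> send_rows --steps '[0,0,-0.01,0,0,0,0,0,-0.04,0,0,0,0,0,-0.09,0,0,0,0,0,-0.15,0,0,0,0,0,-0.15,0,0,0,0,0,-0.15,0,0,0]'

```text
clock: 19.88
position: [650.1, -84.5, 174.3]
orientation: [0.0, 1.0, -0.011, 0.002]
ft_force: [0.0, 0.4, -4.8]
finger_gap: 38.3
```

```bash
python3 - <<'E'
from h import *
p,R,o=where(); print(p.round(1),R.as_matrix().round(4).tolist(),np.round(o["ft_force"],1),o["finger_gap"])
c=calibration("wrist"); im=grab_frame("wrist"); cv2.imwrite("pics/w15raw.png",im)
print(*move([456.6-1.5,200.8,175],-0.066))
E
```

```text
[650.1 -84.5 174.3] [[0.9998, -0.021, 0.0041], [-0.021, -0.9998, -0.001], [0.0042, 0.0009, -1.0]] [ 0.   0.4 -4.8] 38.272751765650455
[-0.3333 -0.4682 -0.005 ] [ 0.0001 -0.0005  0.0286]
```

>>> send_rows --steps '[-0.05,-0.07,0,0,0,0.004,-0.3333,-0.4682,0,0,0,0.0286,-0.3333,-0.4682,0,0,0,0.0286,-0.3333,-0.4682,0,0,0,0.0286,-0.3333,-0.4682,0,0,0,0.0286,-0.3333,-0.4682,0,0,0,0.0286,-0.3333,-0.4682,0,0,0,0.0286,-0.3333,-0.4682,0,0,0,0.0286,-0.3333,-0.4682,0,0,0,0.0286,-0.3333,-0.4682,0,0,0,0.0286]'

```text
clock: 20.77
position: [452.1, 203.0, 170.7]
orientation: [0.0, 1.0, -0.031, -0.001]
ft_force: [0.1, -0.0, -4.7]
finger_gap: 38.4
```

>>> send_rows --steps '[0,0,0,0,0,0,0,0,0,0,0,0,0,0,0,0,0,0]'

```text
clock: 21.02
position: [455.5, 199.9, 171.3]
orientation: [0.0, 0.999, -0.034, -0.0]
ft_force: [0.0, -0.7, -4.3]
finger_gap: 38.4
```

```bash
python3 - <<'E'
from h import *
p,R,o=where(); print(p.round(1),R.as_matrix().round(4).tolist(),np.round(o["ft_force"],1),np.round(o["moment"],2),o["finger_gap"])
c=calibration("wrist"); im=grab_frame("wrist"); cv2.imwrite("pics/w16raw.png",im)
v=cv2.imread("pics/w15raw.png")
cv2.imwrite("pics/w16.png",cv2.hconcat([cv2.resize(q[130:260,255:385],None,fx=3,fy=3,interpolation=cv2.INTER_CUBIC) for q in(v,im)]))
print(*move([456.6-1.5,200.8,84.5],-0.066))
E
```

```text
[455.5 199.9 171.3] [[0.9977, -0.0672, -0.0009], [-0.0672, -0.9977, -0.0004], [-0.0009, 0.0005, -1.0]] [ 0.  -0.7 -4.3] [-0.02 -0.02  0.02] 38.4175593722601
[-0.0008 -0.0016  0.1448] [ 0.0002  0.0005 -0.0009]
```

View pics/w16.png

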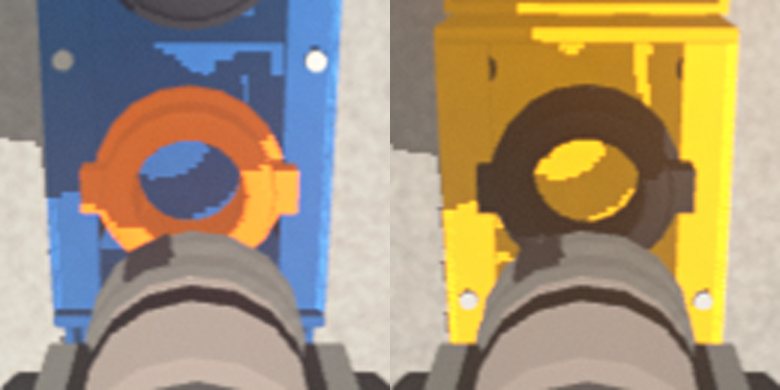

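The probe's pocket is centred as before, so I descend.

>>> send_rows --steps '[-0.0006,-0.0006,0.05,0,0,0,-0.0006,-0.0006,0.085,0,0,0,-0.0006,-0.0006,0.105,0,0,0,-0.0006,-0.0006,0.12,0,0,0,-0.0006,-0.0006,0.13,0,0,0,-0.0006,-0.0006,0.136,0,0,0,-0.0006,-0.0006,0.141,0,0,0,-0.0006,-0.0006,0.144,0,0,0,-0.0006,-0.0006,0.1455,0,0,0,-0.0006,-0.0006,0.1455,0,0,0]'

```text
clock: 21.9
position: [454.9, 201.2, 84.9]
orientation: [-0.0, 0.999, -0.033, 0.0]
ft_force: [0.2, 0.8, -4.7]
finger_gap: 38.4
```

>>> send_rows --steps '[0,0,0.001,0,0,0,0,0,0.002,0,0,0,0,0,0.002,0,0,0]'

```text
clock: 22.15
position: [454.9, 201.3, 83.8]
orientation: [-0.0, 0.999, -0.033, 0.0]
ft_force: [-0.6, -0.2, -1.0]
finger_gap: 38.4
```

>>> send_rows --steps '[0,0,0.001,0,0,0,0,0,0.001,0,0,0,0,0,0.001,0,0,0]'

```text
clock: 22.4
position: [455.0, 201.3, 83.7]
orientation: [-0.0, 0.999, -0.033, 0.001]
ft_force: [-3.9, -0.4, 7.0]
finger_gap: 38.6
```

Seated at 83.7, the pick-up height. I'll release, retreat up and back, and check all four.

>>> send_rows --steps '[0,0,0,0,0,0,0,0,0,0,0,0,0,0,0,0,0,0,0,0,0,0,0,0,0,0,0,0,0,0,0,0,-0.05,0,0,0,0,0,-0.11,0,0,0,0,0,-0.17,0,0,0,0,0,-0.22,0,0,0,0,0,-0.26,0,0,0]' --fingers 0

```text
clock: 23.23
position: [455.0, 201.2, 241.5]
orientation: [-0.0, 0.999, -0.033, 0.001]
ft_force: [0.8, -0.5, -0.4]
finger_gap: 85.2
```

>>> send_rows --steps '[0,-0.06,-0.04,0,0,0,0,-0.1,-0.08,0,0,0,0,-0.1,-0.1,0,0,0,0,-0.1,-0.1,0,0,0,0,-0.1,-0.1,0,0,0]'

```text
clock: 23.65
position: [458.8, 261.1, 298.5]
orientation: [-0.0, 0.999, -0.033, 0.0]
ft_force: [-0.5, 0.0, -0.1]
finger_gap: 85.3
```

```bash
python3 - <<'E'
from h import *
p,R,o=where(); print(p.round(1),np.round(o["ft_force"],1),o["finger_gap"])
w=grab_frame("wrist"); d=grab_frame("side"); c=calibration("wrist")
cv2.imwrite("pics/w17.png",w)
overlay(w,c,[448.7,81.1,-.066],[649.3,36.1,-.021],220,40,200,250,2.2,"pics/t.png",False)
t=cv2.imread("pics/t.png"); s=cv2.resize(d[150:370,220:440],None,fx=1.6,fy=1.6,interpolation=cv2.INTER_CUBIC)
s=cv2.copyMakeBorder(s,0,t.shape[0]-s.shape[0],0,0,cv2.BORDER_CONSTANT); cv2.imwrite("pics/fin.png",cv2.hconcat([t,s]))
E
```

```text
[458.8 261.1 298.5] [-0.5  0.  -0.1] 85.34834670721561
```

View pics/fin.png

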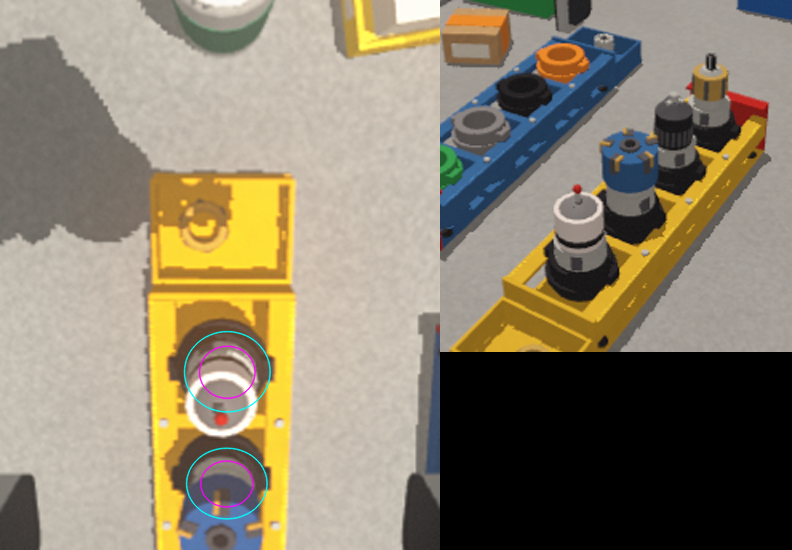

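The side view shows all four tools upright with their flanges on the rims. From the red end the order is collet, drill, face mill, probe, the same as in the carrier. The gripper is clear.

```bash
python3 -c "
from bench import job; print(job.job_done())"
```

```text
the job is handed in; nothing more can be done
None
```

All four toolholders are in the yellow store rack in the carrier's order. Counting from the red end, they are the collet chuck, drill chuck, face mill and probe. I handed the job in at about 24 s on the robot's clock.

- **Seating:** each tool was lowered until it met resistance, with no more than about 13 N at the wrist. That was within about 0.1 mm of the height where it had been gripped in the carrier. I then released it and lifted clear.
- **Last checks:** the final side picture shows all four upright with their flanges on the rims. The gripper was open, about 300 mm up, and the wrist force was near zero.
- **What disagreed:** when I overlaid the fitted positions on the pictures, the sleeve outlines looked up to about 7 mm off. I put that down to the pockets' outer walls being in view, because the tool heads matched within about 1 mm. For the first two tools I corrected the position by about 1.2 mm by comparing each store pocket with the carrier pocket it came from.
- **Unexplained:** the position readings shifted about 2–3 mm each time the gripper closed. I did not find out why, and it did not affect the placing.

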